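# Shut and lock the edger's filter-box hatch

### The job

The filter box beside the lens edger has been cleaned. Shut its hatch cover fully, then swing the slotted hasp over the wing of the staple until it lies flat, and lock it by turning the wing crosswise over the hasp. Leave the small parts box and the dropper bottle behind it where they are.

Things in the scene. Friction and masses are not known exactly. Their poses are not given: they have to be found in the camera images.
- filter_box: Low grey sheet-steel box screwed to the bench, 110 mm (its x, -55 to +55) by 192 mm (its y, from -90 to +102 mm), flat top at z = 66 mm. Origin on the bench under the box; z up. At its -y end (away from the robot) the top has a hatch with a hinged cover, at its +y end (towards the robot) is a fixed deck with the swivel staple. Screw ears and a drain stub stand 20 mm out of the -y end. Immovable.
- hatch (a joint): Angle of the hatch cover (rad): 0 shut, grows as it opens; starts open. Grey plate 106 mm (x) by 80 mm, 4 mm thick, hinged along the box's x at y = -84, z = 68 mm of the box frame; shut, its upper face is at z = 70 mm. Stiff hinge: stays at any angle; 2 to 4 N at the edge shuts it. The hasp takes the middle of the cover, 20 mm either side. The edger stands close beside the box, on its +x side.
- hatch_edge (a point): Middle of the cover's free edge, on its upper (outer) face, 82 mm from the cover's hinge line.
- hasp (a joint): Angle of the hasp against the cover (rad): 0 = straight out past the free edge in the cover's plane, 1.57 square to the cover, at most 2.85; grows as it folds back over the cover. Starts folded back. Turns about a pin along the box's x. Stiff hinge: stays at any angle, about 1 N at the end moves it. Home (0, cover shut) its upper face is at z = 75 mm and the wing stands up through its slot.
- hasp_pin (a point): Middle of the hasp's pin, on the cover; with the cover shut at y = -6 mm, z = 73 mm of the box frame.
- hasp_end (a point): Middle of the hasp's rolled end, 98 mm from the pin. The hasp is a steel strap 39 mm wide and 4 mm thick (the roll 7 mm), with a slot 21 mm wide from 16 to 74 mm from the pin; from there to the end it is solid.
- staple (a joint): Angle of the staple's wing about the vertical (rad): 0 = in line with the hasp's slot (along the box's y), +1.57 and -1.57 = crosswise, at its stops; positive is counter-clockwise from above. Starts in line within 0.12; the hasp passes only within about 0.2 of in line, the wing turns across only when the hasp lies flat. Turns either way, stiff (0.04 N m), stays where left.
- staple_top (a point): Middle of the top of the staple's wing, on its turning axis, at x = 0, y = 37 mm, z = 102 mm of the box frame. The dark steel wing is 11 mm thick, 46 mm long from z = 78 to 90 mm and 36 mm long from there to the top; beneath it is a round neck 11 mm thick.
- dropper: Small brown glass dropper bottle, 34 mm across, 102 mm high, standing behind the box. Origin: middle of the underside. Bystander.
- parts_box: Small grey divided parts box with a clear lid, 92 x 64 x 26 mm, lying behind the filter box. Origin: middle of the underside. Bystander.

How it is judged:
On the way, in this order (a step that is already met when the one before it is completed fails the run):
1. the hatch cover is shut (value of joint hatch below 0.05 rad), for 0.2 s.
2. the hasp lies flat over the staple, the cover still shut (value of joint hatch below 0.05 rad and value of joint hasp below 0.07 rad), for 0.2 s.
At the end, for the whole second after the job is handed in: The hatch cover is shut (within 0.05 rad), the hasp lies flat over the staple (within 0.07 rad) and the staple's wing stands crosswise over it, turned at least 1.25 rad from the slot's line to either side (all of step 2 and (value of joint staple above 1.25 rad or value of joint staple below -1.25 rad)); the robot touches nothing.
It fails at once if the dropper bottle is shifted more than 20 mm (distance of dropper from where it was at the start of the episode above 0.02 m).
It fails at once if the parts box is shifted more than 20 mm (distance of parts_box from where it was at the start of the episode above 0.02 m).
It also fails if it takes over 51 s, if anything falls off the work surface, if the arm or the gripper's body presses on something with over 40 N, if the wrist force passes 120 N, or if a joint passes its speed limit or range.

### The arm

A 6-joint arm with a two-finger parallel gripper is mounted at the origin on a cart in front of the work surface, level with it; the furniture and walls round the work are solid. World frame = base frame: x ahead of the robot, y to its left, z up, the work surface at z = 0. Lengths are in m, angles in rad, forces in N, time in s.
With the tool pointing down it reaches from about 0.375 to 0.925 m from the base axis. Payload 5.7 kg.
Tool frame: the origin (TCP) lies on the centre line of the jaws, within the pads' length; the fingertips stand 11 mm ahead of it and the grasp point (between the pads) lies 8 mm behind it; z points along the fingers, y is the line along which they close (so a half turn about z gives the same grasp; the last joint's range is limited). The gripper opens to 88 mm and grips with 3 to 60 N. Pads are 20 mm wide; open, the fingers measure 115 mm over their backs; the gripper's body (75 mm by 178 mm) begins 61 mm behind the grasp point.
Start: joints at [1.102, 0.359, 1.51, -0, 1.272, -0.115], TCP at [0.208, 0.563, 0.234] pointing down, gripper open.
Joint ranges: [-2.97, 2.97], [-1.01, 2.36], [0.21, 2.38], [-0.96, 4.11], [0.2, 2.71], [-2.98, 2.98]. Speed limits (rad/s): [2.39, 2.39, 3.14, 3.14, 3.14, 3.14].

### API

Orientations are given as a unit quaternion [x, y, z, w].
In Python, from station import env, grab_frame, get_calibration gives the robot as it stands.
- The arm moves only by the shell command python3 -m handwheel 'ROWS'. ROWS is JSON, a list of rows, each an object of numbers: "hand": the closure, from -1 (fully open) to 1 (shut), so that 0 is half open; "dx", "dy", "dz": the shift along the tool's x, y, z in units of 50 mm (1.0 is 50 mm); "rx", "ry", "rz": the turn, a rotation vector about the tool's x, y, z in units of 6 degrees (1.0 is 6 degrees). In form: [{"hand": .., "dx": .., "dy": .., "dz": .., "rx": .., "ry": .., "rz": ..}, ...]. A call has 1 to 8 rows; each row is the pose to reach, as a shift and turn from the pose commanded when the call began, along the tool's axes at that moment; what a row does not reach only later rows make up. A row lasts 1/10 s, in which the tool goes at most 50 mm and 8.59 degrees, less where a joint would pass 70% of its speed; a pose out of reach is approached as far as the arm can. A call with a gripper value outside its range is refused whole. The fingers move at their own pace and stop on an object; the grip force is fixed at half the most. Time passes only in rows, so rows that repeat a pose let the fingers close. It gives the time, the measured TCP pose, the force, the opening and the grip force at its end, in the units of the state.
- env.get_obs(): the state, without advancing time (a new reading comes with each control period).
- grab_frame(name): name is "side" or "top" or "wrist"; returns (picture, depth): 480x640x3 uint8, red, green, blue; 480x640 float32, m along the optical axis (not along the pixel's ray), 0 where there is no reading.
- get_calibration(name): a dict with "vfov" (degrees; the focal length in pixels is half the picture's height over the tangent of half this angle, whatever the lens; pixels are square), "cx", "cy" (the principal point, pixels), "D" ([k1, k2, p1, p2, k3] as OpenCV has them; the pictures are not rectified), "xyz" and "attitude" of the camera in the world; the wrist camera has in their place "mount" (4x4, takes a point from camera to tool coordinates, whose origin is the TCP and whose axes are the flange's). Camera axes: x right, y down, z forward; pixel columns grow to the right and rows downward; lengths in m; the calibration is good to about 2 mm. A picture is of the moment at which its call begins: read the wrist's pose just before it. get_calibration takes no time and is no camera call.
- env.hand_in(): hands the job in; it is judged then, once.
The state is a dict: "clock": time; "qpos": joint angles; "qd": joint speeds; "effort": joint torques, N m; "tcp_pos": TCP position; "orientation": TCP orientation; "force": force on the tool from outside, world axes, zero at the start; "ft_torque": the same for the moment, N m; "gripper_width": opening from 0.0 (shut) to 1.0 (fully open); "grip_force": force on a finger pad.
Only numpy, scipy, OpenCV 4.12 (cv2) and the standard library are available. Lean on these libraries where they do the work, as an engineer would, in place of code of your own. Each camera call takes 0.05 s, during which the arm holds its last target. There are 200 camera calls.

## Working session

There is one attempt and no reset: what is moved stays moved. The work goes in short steps, Python scripts to look and compute and a shell command to move; the robot and the scene stay as the last step left them, time stands still between calls to the robot, and variables do not carry over. Pictures are saved under pics/ and viewed, at most 10 in all, crops included, and the job is handed in when it is done.

```bash
mkdir -p pics; ls; cat > h.py <<'E'
import numpy as np, cv2
from scipy.spatial.transform import Rotation as R
from station import env, grab_frame, get_calibration
def cam(name,obs=None):
    c=get_calibration(name); f=240/np.tan(np.radians(c['vfov'])/2)
    K=np.array([[f,0,c['cx']],[0,f,c['cy']],[0,0,1.]]); D=np.array(c['D'],float)
    if 'mount' in c:
        T=np.eye(4); T[:3,:3]=R.from_quat(obs['orientation']).as_matrix(); T[:3,3]=obs['tcp_pos']; T=T@np.array(c['mount'])
    else:
        T=np.eye(4); a=np.array(c['attitude'],float)
        T[:3,:3]=R.from_quat(a).as_matrix() if a.size==4 else a.reshape(3,3); T[:3,3]=c['xyz']
    return K,D,T
def rays(uv,K,D,T):
    n=cv2.undistortPoints(np.array(uv,float).reshape(-1,1,2),K,D)[:,0]
    return T[:3,3],(T[:3,:3]@np.c_[n,np.ones(len(n))].T).T
def plane(uv,z,C):
    o,d=rays(uv,*C); return o+d*((z-o[2])/d[:,2])[:,None]
def depthpts(uv,dep,C):
    o,d=rays(uv,*C); u=np.array(uv,int); return o+d*dep[u[:,1],u[:,0]][:,None]
def proj(p,C):
    K,D,T=C; q=np.linalg.inv(T); rv=cv2.Rodrigues(q[:3,:3])[0]
    return cv2.projectPoints(np.array(p,float).reshape(-1,1,3),rv,q[:3,3],K,D)[0][:,0]
def snap(name,fn=None):
    o=env.get_obs(); im,d=grab_frame(name)
    if fn: cv2.imwrite('pics/'+fn,im[:,:,::-1])
    return im,d,cam(name,o)
E
python3 - <<'E'
from h import *
for n in ('side','top'):
    im,d,C=snap(n,n+'0.png'); print(get_calibration(n)); np.savez('pics/'+n+'0.npz',im=im,d=d); print((d>0).mean())
print(get_calibration('wrist')); print(env.get_obs())
E
```

```text
pics
{'vfov': 42.27555257073386, 'cx': 327.0064562163049, 'cy': 238.20437064618102, 'D': array([-0.16940464,  0.        ,  0.        ,  0.        ,  0.        ]), 'xyz': array([ 0.07277319, -0.30743263,  0.74363664]), 'attitude': array([ 0.73890078, -0.5911065 ,  0.20023639, -0.25401599])}
0.9960709635416667
{'vfov': 56.26175250413144, 'cx': 320.44555637844616, 'cy': 233.45415162270996, 'D': array([0.0199839, 0.       , 0.       , 0.       , 0.       ]), 'xyz': array([ 0.46480122, -0.2019276 ,  0.94401287]), 'attitude': array([ 0.71067479, -0.7009735 ,  0.04220595, -0.042381  ])}
0.995986328125
{'vfov': 58.40390953746624, 'cx': 314.2960475211055, 'cy': 233.93467924464463, 'D': array([-0.03060603,  0.        ,  0.        ,  0.        ,  0.        ]), 'mount': array([[-4.57822705e-04, -9.53673361e-01, -3.00843666e-01,
         8.37779912e-02],
       [ 9.99999650e-01, -2.26036882e-04, -8.05259407e-04,
         6.05030192e-04],
       [ 6.99952681e-04, -3.00843929e-01,  9.53673131e-01,
        -1.49790202e-01],
       [ 0.00000000e+00,  0.00000000e+00,  0.00000000e+00,
         1.00000000e+00]])}
{'clock': 0.1, 'qpos': array([ 1.10187418e+00,  3.59457659e-01,  1.51132756e+00, -3.38295612e-05,
        1.27250380e+00, -1.15148646e-01]), 'qd': array([ 0.00204111, -0.00049041, -0.00283904,  0.00012475,  0.00330864,
        0.00097446]), 'effort': array([-4.42986147e-04, -5.16360998e+01, -2.71404845e+01,  6.74249302e-02,
        2.78475514e-02, -8.50560173e-05]), 'tcp_pos': array([0.2076312 , 0.56227612, 0.23287767]), 'orientation': array([ 1.75960790e-01,  9.84396811e-01, -8.16926741e-04, -2.28715106e-04]), 'force': array([-5.09619949e-01, -5.45027833e-04,  8.22033705e-01]), 'ft_torque': array([-0.03978747,  0.01030177,  0.02682671]), 'grip_force': 0.0, 'gripper_width': 0.9994245842373074}
```

View pics/side0.png

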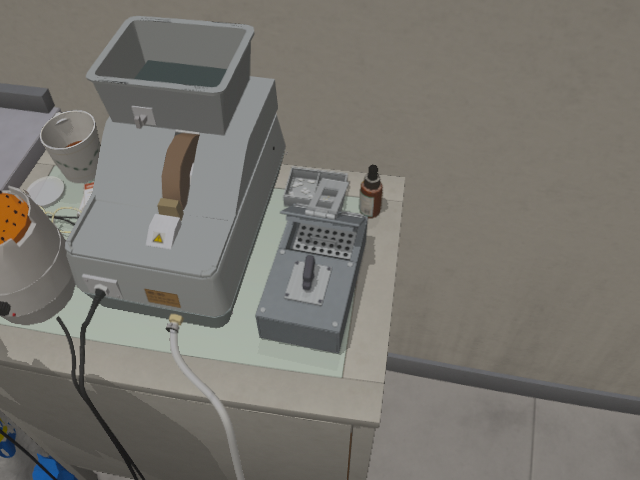

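View pics/top0.png

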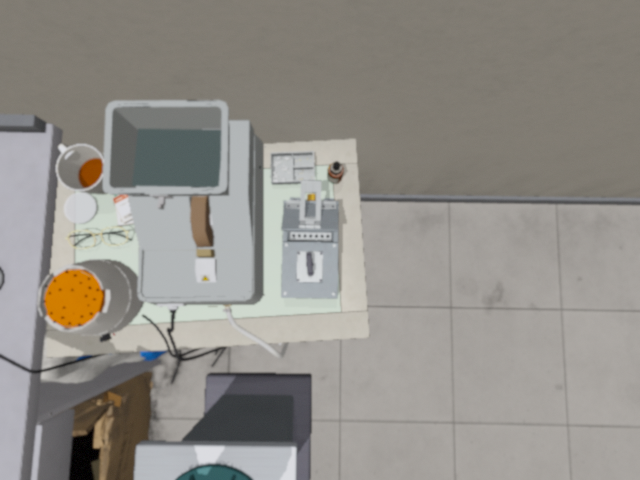

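The side view shows the box with its deck and wing at about (308,270). The hatch stands open at about (325,220), with the parts box at (315,190) and the dropper at (371,190). The top view shows the deck at (310,270), the wing at (310,263) and the open cover with its hasp at (311,205). Next I'll get metric positions from depth.

```bash
python3 - <<'E'
from h import *
P={}
for n in ('top','side'):
    z=np.load(f'pics/{n}0.npz'); C=cam(n); vv,uu=np.mgrid[0:480,0:640]; uv=np.c_[uu.ravel(),vv.ravel()]
    p=depthpts(uv,z['d'],C); p[z['d'].ravel()==0]=9; P[n]=p.reshape(480,640,3)
t=P['top']
reg=np.zeros((480,640),bool); reg[140:305,265:360]=1
m=reg&(abs(t[...,2]-.066)<.004); m=cv2.morphologyEx(m.astype(np.uint8),cv2.MORPH_OPEN,np.ones((3,3)))
n,l,s,c=cv2.connectedComponentsWithStats(m)
for i in range(1,n):
    if s[i,4]>60:
        q=t[l==i]; print(s[i],cv2.minAreaRect((q[:,:2]*1000).astype(np.float32)),q[:,2].mean())
for n,(r,cc) in {'top':(slice(150,300),slice(265,360)),'side':(slice(160,350),slice(255,400))}.items():
    q=P[n][r,cc].reshape(-1,3)
    for lo in np.arange(.08,.24,.01):
        a=q[(q[:,2]>lo)&(q[:,2]<lo+.01)&(q[:,1]<-0.1)]
        if len(a)>3: print(n,round(lo,2),len(a),np.percentile(a[:,:2],[2,50,98],axis=0).round(3).tolist())
np.savez('pics/P.npz',**P)
im=cv2.imread('pics/top0.png')[130:310,255:365]; cv2.imwrite('pics/topc.png',cv2.resize(im,None,fx=3.3,fy=3.3,interpolation=2))
E
```

```text
[ 281  231   57   68 2382] ((509.85308837890625, -179.53184509277344), (131.0802764892578, 109.38838958740234), 0.5391889214515686) 0.0668314048735683
top 0.08 267 [[0.497, -0.233], [0.616, -0.183], [0.696, -0.13]]
top 0.09 451 [[0.492, -0.233], [0.61, -0.183], [0.703, -0.132]]
top 0.1 471 [[0.496, -0.231], [0.596, -0.181], [0.7, -0.131]]
top 0.11 446 [[0.567, -0.23], [0.585, -0.184], [0.624, -0.132]]
top 0.12 372 [[0.569, -0.23], [0.575, -0.18], [0.596, -0.132]]
top 0.13 14 [[0.574, -0.196], [0.576, -0.185], [0.578, -0.164]]
side 0.08 252 [[0.485, -0.235], [0.613, -0.189], [0.698, -0.134]]
side 0.09 427 [[0.49, -0.235], [0.654, -0.186], [0.701, -0.14]]
side 0.1 431 [[0.493, -0.232], [0.593, -0.183], [0.7, -0.137]]
side 0.11 628 [[0.566, -0.226], [0.571, -0.182], [0.618, -0.137]]
side 0.12 559 [[0.568, -0.229], [0.572, -0.183], [0.592, -0.134]]
```

```bash
python3 - <<'E'
import cv2,numpy as np
a=cv2.resize(cv2.imread('pics/top0.png')[130:310,255:365],None,fx=3.3,fy=3.3,interpolation=2)
b=cv2.resize(cv2.imread('pics/side0.png')[155:355,250:390],None,fx=2.97,fy=2.97,interpolation=2)
cv2.imwrite('pics/both.png',np.hstack([a,b]) if a.shape[0]==b.shape[0] else np.hstack([a[:590],b[:590]]))
E
```

```text
(no output)
```

View pics/both.png

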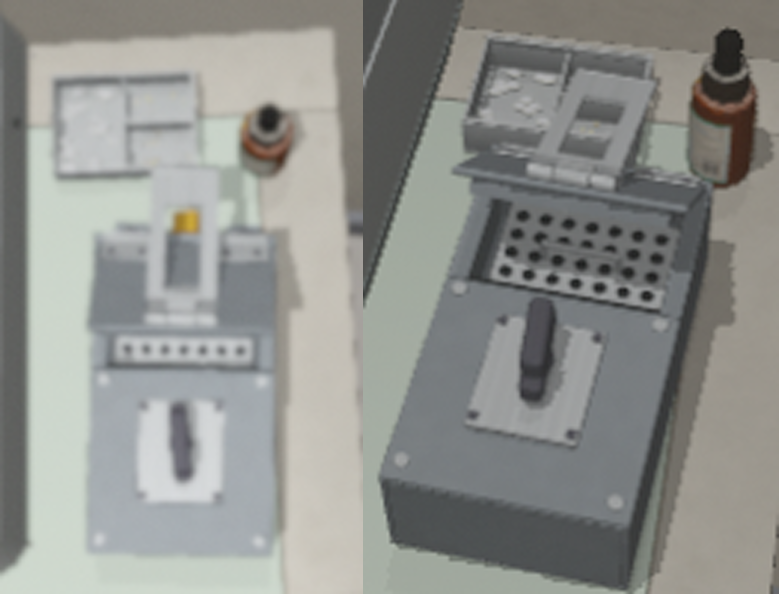

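The crops show the hatch about 45° open, with its free edge near x=0.571, z=0.126. The hasp is folded back and the wing is roughly in line. Next I'll check obstacle heights for the approach and the wing angle.

```bash
python3 - <<'E'
from h import *
P=np.load('pics/P.npz'); q=np.vstack([P['top'].reshape(-1,3),P['side'].reshape(-1,3)])
print('max z map; rows x from .25, cols y .6..-.3')
for x in np.arange(.25,.85,.05):
    print(round(x,2),[int(1000*a[:,2].max()) if len(a:=q[(q[:,0]>x)&(q[:,0]<x+.05)&(q[:,1]>y-.05)&(q[:,1]<y)])>3 else None for y in np.arange(.4,-.3,-.05)])
def med(m): a=q[m]; return np.percentile(a,[3,50,97],axis=0).round(3).tolist()
w=(q[:,2]>.08)&(q[:,2]<.11)&(q[:,0]<.55)&(q[:,0]>.45)&(abs(q[:,1]+.18)<.03)
print('wing',med(w),med(w&(q[:,2]>.098)))
for p in (P['top'],P['side']):
    p=p.reshape(-1,3);m=(p[:,2]>.085)&(p[:,2]<.11)&(p[:,0]<.55)&(p[:,0]>.45)&(abs(p[:,1]+.18)<.03); a=p[m][:,:2]; print(a.mean(0),np.degrees(np.arctan(np.polyfit(a[:,0],a[:,1],1)[0])))
h=(abs(q[:,1]+.18)<.03)&(q[:,2]>.08)&(q[:,0]>.56)
for x in np.arange(.56,.72,.01):
    a=q[h&(q[:,0]>x)&(q[:,0]<x+.01)]
    if len(a): print(round(x,2),len(a),np.percentile(a[:,2],[50,97]).round(3),np.percentile(a[:,1],[3,97]).round(3))
d=(q[:,2]>.05)&(q[:,0]>.64)&(q[:,1]<-.205); print('dropper',med(d))
e=(q[:,1]>-.12)&(q[:,1]<0)&(q[:,0]>.44)&(q[:,0]<.7)&(q[:,2]>.05)
for z in (.05,.1,.15,.2,.25): 
    a=q[e&(q[:,2]>z)]; print('edger ymin above',z, np.percentile(a[:,1],1).round(3) if len(a) else None)
E
```

```text
max z map; rows x from .25, cols y .6..-.3
0.25 [46, 42, None, None, None, -537, -114, -706, -706, -699, -700, -705, -703, -705]
0.3 [50, 6, 7, 7, 5, 15, 27, 5, 5, 16, 14, None, None, None]
0.35 [40, 6, 163, 177, 177, 15, 91, 6, 35, 18, 5, 6, 5, 6]
0.4 [40, None, 178, 176, 177, 146, 145, 145, 146, 145, 70, 71, 70, 5]
0.45 [41, 4, 177, 176, 177, 147, 139, 154, 153, 146, 71, 106, 75, 5]
0.5 [41, 24, 21, 166, 161, 159, 158, 192, 189, 156, 71, 105, 75, 5]
0.55 [42, 36, 36, 37, 30, 284, 285, 283, 284, 191, 127, 131, 128, 5]
0.6 [41, 15, 98, 99, 22, 285, 286, 286, 285, 286, 102, 120, 115, 6]
0.65 [42, 98, 98, 98, None, 286, 229, 229, 284, 285, 29, 103, 103, 6]
0.7 [42, 99, 99, 99, None, 285, 286, 286, 285, 285, 30, 30, 105, 6]
0.75 [259, 268, 335, 412, 441, 442, 445, 446, 448, 451, 451, 453, 454, 454]
0.8 [257, 270, 344, 414, 439, 442, 443, 445, 446, 447, 449, 450, 451, 452]
wing [[0.486, -0.188, 0.083], [0.504, -0.182, 0.101], [0.527, -0.175, 0.104]] [[0.492, -0.187, 0.099], [0.508, -0.182, 0.102], [0.525, -0.175, 0.104]]
[ 0.50907179 -0.18062978] 5.825648704537305
[ 0.50305109 -0.1829913 ] 3.982411810468667
0.56 360 [0.116 0.125] [-0.208 -0.152]
0.57 473 [0.125 0.13 ] [-0.207 -0.153]
0.58 289 [0.12  0.125] [-0.207 -0.153]
0.59 239 [0.118 0.123] [-0.208 -0.151]
0.6 209 [0.1   0.119] [-0.209 -0.152]
0.61 217 [0.09  0.115] [-0.208 -0.151]
0.62 135 [0.108 0.112] [-0.207 -0.157]
0.63 96 [0.105 0.109] [-0.199 -0.162]
0.64 174 [0.101 0.105] [-0.2   -0.163]
0.65 179 [0.098 0.101] [-0.199 -0.164]
0.66 185 [0.095 0.098] [-0.199 -0.163]
0.67 4 [0.091 0.092] [-0.169 -0.164]
dropper [[0.797, -0.677, 0.062], [0.8, -0.419, 0.244], [0.802, -0.219, 0.44]]
edger ymin above 0.05 -0.09
edger ymin above 0.1 -0.086
edger ymin above 0.15 -0.079
edger ymin above 0.2 -0.059
edger ymin above 0.25 -0.059
```

```bash
python3 -m handwheel '[{"hand":1,"dx":-5.2,"dy":-5.8,"dz":-0.6,"rz":-3.4},{"hand":1,"dx":-5.2,"dy":-5.8,"dz":-0.6,"rz":-3.4},{"hand":1,"dx":-5.2,"dy":-5.8,"dz":-0.6,"rz":-3.4},{"hand":1,"dx":-5.2,"dy":-5.8,"dz":-0.6,"rz":-3.4},{"hand":1,"dx":-5.2,"dy":-5.8,"dz":-0.6,"rz":-3.4},{"hand":1,"dx":-5.2,"dy":-5.8,"dz":-0.6,"rz":-3.4},{"hand":1,"dx":-5.2,"dy":-5.8,"dz":-0.6,"rz":-3.4},{"hand":1,"dx":-5.2,"dy":-5.8,"dz":-0.6,"rz":-3.4}]'
```

```text
schema error: expected keys hand, dx, dy, dz, rx, ry, rz
```

```bash
python3 -m handwheel '[{"hand":1,"dx":-5.2,"dy":-5.8,"dz":-0.6,"rx":0,"ry":0,"rz":-3.4},{"hand":1,"dx":-5.2,"dy":-5.8,"dz":-0.6,"rx":0,"ry":0,"rz":-3.4},{"hand":1,"dx":-5.2,"dy":-5.8,"dz":-0.6,"rx":0,"ry":0,"rz":-3.4},{"hand":1,"dx":-5.2,"dy":-5.8,"dz":-0.6,"rx":0,"ry":0,"rz":-3.4},{"hand":1,"dx":-5.2,"dy":-5.8,"dz":-0.6,"rx":0,"ry":0,"rz":-3.4},{"hand":1,"dx":-5.2,"dy":-5.8,"dz":-0.6,"rx":0,"ry":0,"rz":-3.4},{"hand":1,"dx":-5.2,"dy":-5.8,"dz":-0.6,"rx":0,"ry":0,"rz":-3.4},{"hand":1,"dx":-5.2,"dy":-5.8,"dz":-0.6,"rx":0,"ry":0,"rz":-3.4}]'
```

```text
clock: 0.9
tcp_pos: [0.3514, 0.1984, 0.2637]
orientation: [-0.001, 1.0, -0.0, 0.0]
force: [-0.0, -0.1, 0.6]
gripper_width: 0.31
grip_force: 0.0
```

```bash
python3 -m handwheel '[{"hand":1,"dx":-2,"dy":-6,"dz":0,"rx":0,"ry":0,"rz":0},{"hand":1,"dx":-2,"dy":-8.4,"dz":0,"rx":0,"ry":0,"rz":0},{"hand":1,"dx":-2,"dy":-8.4,"dz":0,"rx":0,"ry":0,"rz":0},{"hand":1,"dx":-2,"dy":-8.4,"dz":0,"rx":0,"ry":0,"rz":0},{"hand":1,"dx":-2,"dy":-8.4,"dz":0,"rx":0,"ry":0,"rz":0},{"hand":1,"dx":-2,"dy":-8.4,"dz":0,"rx":0,"ry":0,"rz":0},{"hand":1,"dx":-2,"dy":-8.4,"dz":0,"rx":0,"ry":0,"rz":0},{"hand":1,"dx":-2,"dy":-8.4,"dz":0,"rx":0,"ry":0,"rz":0}]'
python3 -m handwheel '[{"hand":1,"dx":0,"dy":0,"dz":0,"rx":0,"ry":0,"rz":0},{"hand":1,"dx":0,"dy":0,"dz":0,"rx":0,"ry":0,"rz":0}]'
```

```text
clock: 1.7
tcp_pos: [0.4449, -0.19, 0.2635]
orientation: [-0.001, 1.0, 0.0, -0.0]
force: [1.3, 0.2, -0.2]
gripper_width: 0.004
grip_force: 0.0
clock: 1.9
tcp_pos: [0.4447, -0.1885, 0.2631]
orientation: [0.0, 1.0, 0.001, -0.001]
force: [-0.9, 0.6, -1.4]
gripper_width: 0.005
grip_force: 0.0
```

```bash
python3 -m handwheel '[{"hand":1,"dx":-1,"dy":-0.65,"dz":0,"rx":0,"ry":0,"rz":0},{"hand":1,"dx":-2,"dy":-0.65,"dz":0.5,"rx":0,"ry":0,"rz":0},{"hand":1,"dx":-2.6,"dy":-0.65,"dz":1.2,"rx":0,"ry":0,"rz":0},{"hand":1,"dx":-2.6,"dy":-0.65,"dz":2,"rx":0,"ry":0,"rz":0},{"hand":1,"dx":-2.6,"dy":-0.65,"dz":2.3,"rx":0,"ry":0,"rz":0},{"hand":1,"dx":-2.6,"dy":-0.65,"dz":2.3,"rx":0,"ry":0,"rz":0}]'
python3 - <<'E'
from h import *
snap('wrist','w1.png')
E
```

```text
clock: 2.5
tcp_pos: [0.5727, -0.2166, 0.1453]
orientation: [-0.002, 1.0, 0.002, -0.003]
force: [-1.0, 0.4, 0.6]
gripper_width: 0.009
grip_force: 0.0
```

View pics/w1.png

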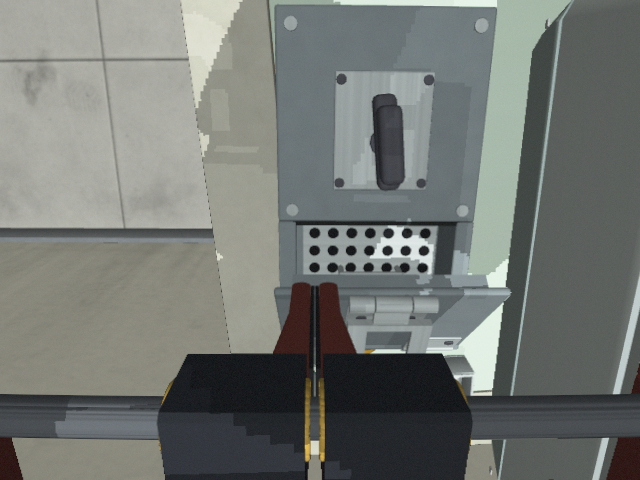

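The fingers at (316,290) are over the cover edge, clear of the hasp knuckle at (393,308). Next I press the cover down.

```bash
python3 -m handwheel '[{"hand":1,"dx":0,"dy":0,"dz":0.2,"rx":0,"ry":0,"rz":0},{"hand":1,"dx":0,"dy":0,"dz":0.4,"rx":0,"ry":0,"rz":0},{"hand":1,"dx":0.05,"dy":0,"dz":0.6,"rx":0,"ry":0,"rz":0},{"hand":1,"dx":0.1,"dy":0,"dz":0.8,"rx":0,"ry":0,"rz":0},{"hand":1,"dx":0.15,"dy":0,"dz":1.0,"rx":0,"ry":0,"rz":0},{"hand":1,"dx":0.2,"dy":0,"dz":1.15,"rx":0,"ry":0,"rz":0},{"hand":1,"dx":0.2,"dy":0,"dz":1.2,"rx":0,"ry":0,"rz":0},{"hand":1,"dx":0.2,"dy":0,"dz":1.25,"rx":0,"ry":0,"rz":0}]'
python3 -m handwheel '[{"hand":1,"dx":0,"dy":0,"dz":0.05,"rx":0,"ry":0,"rz":0},{"hand":1,"dx":0,"dy":0,"dz":0.1,"rx":0,"ry":0,"rz":0}]'
```

```text
clock: 3.35
tcp_pos: [0.5651, -0.2204, 0.086]
orientation: [-0.001, 1.0, -0.0, -0.0]
force: [-1.1, -1.0, 2.2]
gripper_width: 0.006
grip_force: 1.2
clock: 3.55
tcp_pos: [0.565, -0.2203, 0.0811]
orientation: [-0.001, 1.0, -0.0, -0.0]
force: [-3.8, -0.1, 22.2]
gripper_width: 0.007
grip_force: 12.1
```

```bash
python3 -m handwheel '[{"hand":1,"dx":0,"dy":0,"dz":0,"rx":0,"ry":0,"rz":0},{"hand":1,"dx":0,"dy":0,"dz":0,"rx":0,"ry":0,"rz":0},{"hand":1,"dx":0,"dy":0,"dz":-1,"rx":0,"ry":0,"rz":0},{"hand":0,"dx":0,"dy":0.4,"dz":-2,"rx":0,"ry":0,"rz":0},{"hand":0,"dx":0,"dy":0.8,"dz":-2.5,"rx":0,"ry":0,"rz":0},{"hand":0,"dx":-0.6,"dy":0.8,"dz":-2.5,"rx":0,"ry":0,"rz":0},{"hand":0,"dx":-0.6,"dy":0.8,"dz":-2.5,"rx":0,"ry":0,"rz":0},{"hand":0,"dx":-0.6,"dy":0.8,"dz":-2.5,"rx":0,"ry":0,"rz":0}]'
python3 - <<'E'
from h import *
im,d,C=snap('wrist','w2.png'); vv,uu=np.mgrid[0:480,0:640]
p=depthpts(np.c_[uu.ravel(),vv.ravel()],d,C); p=p[(d.ravel()>0)]
for x in np.arange(.5,.68,.01):
    o=[]
    for y0,y1 in ((-.203,-.194),(-.168,-.159),(-.22,-.21),(-.15,-.14)):
        a=p[(p[:,0]>x)&(p[:,0]<x+.01)&(p[:,1]>y0)&(p[:,1]<y1)&(p[:,2]<.2)]; o.append((len(a),*np.percentile(a[:,2],[10,50,90]).round(3)) if len(a) else 0)
    print(round(x,2),o)
print(env.get_obs()['tcp_pos'])
E
```

```text
clock: 4.35
tcp_pos: [0.595, -0.1796, 0.2055]
orientation: [-0.001, 1.0, 0.0, -0.0]
force: [-1.1, -0.2, 0.1]
gripper_width: 0.423
grip_force: 0.0
0.5 [(223, np.float64(0.069), np.float64(0.07), np.float64(0.071)), (231, np.float64(0.069), np.float64(0.07), np.float64(0.071)), (254, np.float64(0.064), np.float64(0.065), np.float64(0.066)), (251, np.float64(0.064), np.float64(0.065), np.float64(0.066))]
0.51 [(227, np.float64(0.069), np.float64(0.07), np.float64(0.071)), (235, np.float64(0.069), np.float64(0.07), np.float64(0.071)), (242, np.float64(0.064), np.float64(0.065), np.float64(0.066)), (244, np.float64(0.064), np.float64(0.065), np.float64(0.066))]
0.52 [(228, np.float64(0.069), np.float64(0.07), np.float64(0.071)), (220, np.float64(0.069), np.float64(0.07), np.float64(0.071)), (247, np.float64(0.064), np.float64(0.065), np.float64(0.066)), (243, np.float64(0.064), np.float64(0.065), np.float64(0.066))]
0.53 [(199, np.float64(0.064), np.float64(0.069), np.float64(0.071)), (203, np.float64(0.064), np.float64(0.069), np.float64(0.071)), (223, np.float64(0.064), np.float64(0.065
[... 2613 characters left out ...]
64(0.071)), (66, np.float64(0.065), np.float64(0.069), np.float64(0.071))]
0.64 [(77, np.float64(0.11), np.float64(0.111), np.float64(0.112)), (75, np.float64(0.11), np.float64(0.111), np.float64(0.112)), 0, 0]
0.65 [0, 0, 0, 0]
0.66 [0, 0, (59, np.float64(-0.003), np.float64(-0.003), np.float64(-0.002)), (53, np.float64(-0.003), np.float64(-0.003), np.float64(-0.002))]
0.67 [0, 0, (105, np.float64(-0.004), np.float64(-0.003), np.float64(-0.002)), (110, np.float64(-0.004), np.float64(-0.003), np.float64(-0.002))]
0.68 [0, 0, (113, np.float64(-0.004), np.float64(-0.003), np.float64(-0.001)), (225, np.float64(-0.003), np.float64(0.011), np.float64(0.024))]
[ 0.59423669 -0.17962196  0.20515919]
```

View pics/w2.png

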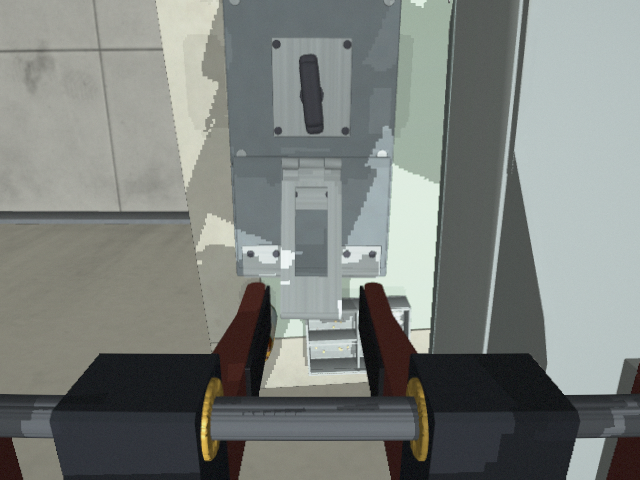

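The cover is shut (upper face at z≈0.069). The hasp slopes up at about 22°, with its end near pixel (310,312) and the jaws straddling it. Next I lower the open jaws over the solid end and grip.

```bash
python3 -m handwheel '[{"hand":-0.4,"dx":-0.74,"dy":0,"dz":0.2,"rx":0,"ry":0,"rz":0},{"hand":-0.4,"dx":-0.74,"dy":-0.03,"dz":0.6,"rx":0,"ry":0,"rz":0},{"hand":-0.4,"dx":-0.74,"dy":-0.03,"dz":1.2,"rx":0,"ry":0,"rz":0},{"hand":-0.4,"dx":-0.74,"dy":-0.03,"dz":1.8,"rx":0,"ry":0,"rz":0},{"hand":-0.4,"dx":-0.74,"dy":-0.03,"dz":2.14,"rx":0,"ry":0,"rz":0},{"hand":-0.4,"dx":-0.74,"dy":-0.03,"dz":2.14,"rx":0,"ry":0,"rz":0},{"hand":-0.4,"dx":-0.74,"dy":-0.03,"dz":2.14,"rx":0,"ry":0,"rz":0}]'
python3 -m handwheel '[{"hand":0.4,"dx":0,"dy":0,"dz":0,"rx":0,"ry":0,"rz":0},{"hand":0.4,"dx":0,"dy":0,"dz":0,"rx":0,"ry":0,"rz":0},{"hand":0.4,"dx":0,"dy":0,"dz":0,"rx":0,"ry":0,"rz":0},{"hand":0.4,"dx":0,"dy":0,"dz":0,"rx":0,"ry":0,"rz":0},{"hand":0.4,"dx":0,"dy":0,"dz":0,"rx":0,"ry":0,"rz":0}]'
python3 - <<'E'
from h import *
# arc shifts in tool units from the present grasp (pin .552,.073; r from TCP grasp point)
o=env.get_obs()['tcp_pos']; x,z=o[0]-.552,o[2]+.008-.073; r=np.hypot(x,z); a0=np.degrees(np.arctan2(z,x)); print(o,r,a0)
for a in range(30,181,10): print(a,((x-r*np.cos(np.radians(a)))/.05).round(2),((z-r*np.sin(np.radians(a)))/.05).round(2))
E
```

```text
clock: 5.1
tcp_pos: [0.6312, -0.1816, 0.0986]
orientation: [-0.001, 1.0, 0.0, -0.001]
force: [0.8, -0.6, 0.4]
gripper_width: 0.699
grip_force: 0.0
clock: 5.6
tcp_pos: [0.6328, -0.1817, 0.0998]
orientation: [-0.001, 1.0, -0.0, 0.001]
force: [1.0, -0.8, 1.2]
gripper_width: 0.436
grip_force: 30.0
[ 0.63279337 -0.18171412  0.09982937] 0.08798098911317145 23.32048645262732
30 0.09 -0.18
40 0.27 -0.43
50 0.48 -0.65
60 0.74 -0.83
70 1.01 -0.96
80 1.31 -1.04
90 1.62 -1.06
100 1.92 -1.04
110 2.22 -0.96
120 2.5 -0.83
130 2.75 -0.65
140 2.96 -0.43
150 3.14 -0.18
160 3.27 0.09
170 3.35 0.39
180 3.38 0.7
```

```bash
python3 -m handwheel '[{"hand":0.4,"dx":0.09,"dy":0,"dz":-0.18,"rx":0,"ry":0,"rz":0},{"hand":0.4,"dx":0.27,"dy":0,"dz":-0.43,"rx":0,"ry":0,"rz":0},{"hand":0.4,"dx":0.48,"dy":0,"dz":-0.65,"rx":0,"ry":0,"rz":0},{"hand":0.4,"dx":0.74,"dy":0,"dz":-0.83,"rx":0,"ry":0,"rz":0},{"hand":0.4,"dx":1.01,"dy":0,"dz":-0.96,"rx":0,"ry":0,"rz":0},{"hand":0.4,"dx":1.31,"dy":0,"dz":-1.04,"rx":0,"ry":0,"rz":0},{"hand":0.4,"dx":1.62,"dy":0,"dz":-1.06,"rx":0,"ry":0,"rz":0}]'
python3 -m handwheel '[{"hand":0.4,"dx":0.3,"dy":0,"dz":0.02,"rx":0,"ry":0,"rz":0},{"hand":0.4,"dx":0.3,"dy":0,"dz":0.02,"rx":0,"ry":0,"rz":0}]'
python3 - <<'E'
from h import *
snap('wrist','w3.png')
E
```

```text
clock: 6.3
tcp_pos: [0.5518, -0.1817, 0.1541]
orientation: [-0.001, 1.0, -0.0, 0.002]
force: [5.8, 1.5, 1.6]
gripper_width: 0.438
grip_force: 30.0
clock: 6.5
tcp_pos: [0.5342, -0.1819, 0.153]
orientation: [-0.001, 1.0, -0.001, 0.0]
force: [-0.0, 0.7, 7.7]
gripper_width: 0.386
grip_force: 34.7
```

View pics/w3.png

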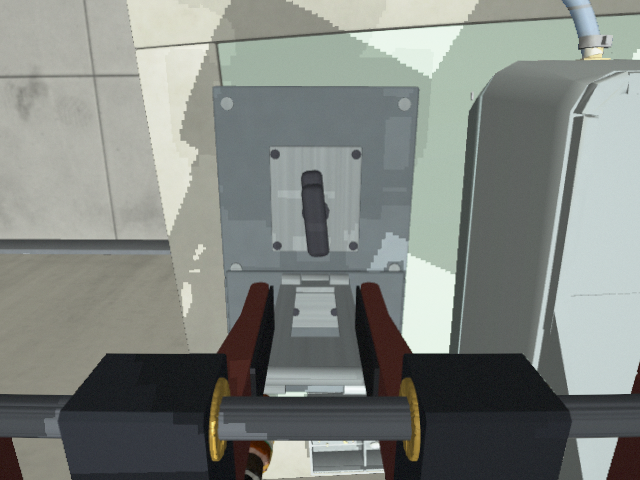

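The strap stands between the fingers, from (315,280) to (315,378). The opening shrank to 34 mm, so the jaws slipped off. I'll measure the strap angle from depth.

```bash
python3 - <<'E'
from h import *
im,d,C=snap('wrist'); vv,uu=np.mgrid[250:400:8,285:350:13]; uv=np.c_[uu.ravel(),vv.ravel()]
p=depthpts(uv,d,C).reshape(vv.shape+(3,))
for i in range(vv.shape[0]): print(vv[i,0],[tuple((1000*a).astype(int)) for a in p[i][[0,2,4]]])
E
```

```text
250 [(np.int64(536), np.int64(-198), np.int64(63)), (np.int64(523), np.int64(-182), np.int64(100)), (np.int64(536), np.int64(-168), np.int64(64))]
258 [(np.int64(541), np.int64(-198), np.int64(64)), (np.int64(541), np.int64(-183), np.int64(65)), (np.int64(541), np.int64(-167), np.int64(63))]
266 [(np.int64(546), np.int64(-198), np.int64(64)), (np.int64(546), np.int64(-183), np.int64(64)), (np.int64(545), np.int64(-167), np.int64(65))]
274 [(np.int64(547), np.int64(-198), np.int64(73)), (np.int64(547), np.int64(-183), np.int64(73)), (np.int64(548), np.int64(-168), np.int64(72))]
282 [(np.int64(551), np.int64(-198), np.int64(75)), (np.int64(549), np.int64(-183), np.int64(80)), (np.int64(551), np.int64(-168), np.int64(75))]
290 [(np.int64(548), np.int64(-196), np.int64(94)), (np.int64(551), np.int64(-183), np.int64(87)), (np.int64(548), np.int64(-169), np.int64(93))]
298 [(np.int64(547), np.int64(-196), np.int64(105)), (np.int64(565), np.int64(-183), np.int64(68)), (np.int64(547), np.int64(-169), np.int64(104))]
306 [(np.int64(547), np.int64(-195), np.int64(114)), (np.int64(569), np.int
[... 998 characters left out ...]
 np.int64(165)), (np.int64(544), np.int64(-182), np.int64(165)), (np.int64(544), np.int64(-172), np.int64(164))]
370 [(np.int64(543), np.int64(-191), np.int64(170)), (np.int64(545), np.int64(-182), np.int64(169)), (np.int64(544), np.int64(-172), np.int64(170))]
378 [(np.int64(546), np.int64(-191), np.int64(171)), (np.int64(545), np.int64(-182), np.int64(172)), (np.int64(545), np.int64(-173), np.int64(173))]
386 [(np.int64(628), np.int64(-200), np.int64(68)), (np.int64(630), np.int64(-183), np.int64(65)), (np.int64(631), np.int64(-166), np.int64(64))]
394 [(np.int64(690), np.int64(-206), np.int64(-2)), (np.int64(686), np.int64(-183), np.int64(2)), (np.int64(685), np.int64(-162), np.int64(3))]
```

```bash
python3 -m handwheel '[{"hand":-0.2,"dx":0,"dy":0,"dz":0,"rx":0,"ry":0,"rz":0},{"hand":-0.2,"dx":0,"dy":0,"dz":0,"rx":0,"ry":0,"rz":0},{"hand":-0.2,"dx":0,"dy":0,"dz":0,"rx":0,"ry":0,"rz":0},{"hand":-0.2,"dx":-0.5,"dy":0,"dz":0,"rx":0,"ry":0,"rz":0},{"hand":-0.2,"dx":-1.1,"dy":0,"dz":0.15,"rx":0,"ry":0,"rz":0},{"hand":0,"dx":-1.1,"dy":0,"dz":0.15,"rx":0,"ry":0,"rz":0},{"hand":1,"dx":-1.1,"dy":0,"dz":0.15,"rx":0,"ry":0,"rz":0},{"hand":1,"dx":-1.1,"dy":0,"dz":0.15,"rx":0,"ry":0,"rz":0}]'
python3 -m handwheel '[{"hand":1,"dx":0,"dy":0,"dz":0,"rx":0,"ry":0,"rz":0},{"hand":1,"dx":0,"dy":0,"dz":0,"rx":0,"ry":0,"rz":0},{"hand":1,"dx":0,"dy":0,"dz":0,"rx":0,"ry":0,"rz":0},{"hand":1,"dx":0,"dy":0,"dz":0,"rx":0,"ry":0,"rz":0},{"hand":1,"dx":0,"dy":0,"dz":0,"rx":0,"ry":0,"rz":0},{"hand":1,"dx":0,"dy":0,"dz":0,"rx":0,"ry":0,"rz":0}]'
```

```text
clock: 7.4
tcp_pos: [0.5897, -0.1813, 0.1433]
orientation: [-0.001, 1.0, 0.0, -0.001]
force: [-0.0, 0.1, 0.5]
gripper_width: 0.365
grip_force: 0.0
clock: 8.0
tcp_pos: [0.5911, -0.1816, 0.1437]
orientation: [-0.001, 1.0, -0.0, -0.0]
force: [0.1, 0.6, -0.0]
gripper_width: 0.005
grip_force: 0.0
```

```bash
python3 -m handwheel '[{"hand":1,"dx":0.45,"dy":0,"dz":0,"rx":0,"ry":0,"rz":0},{"hand":1,"dx":0.86,"dy":0,"dz":0,"rx":0,"ry":0,"rz":0},{"hand":1,"dx":1.16,"dy":0,"dz":0,"rx":0,"ry":0,"rz":0},{"hand":1,"dx":1.46,"dy":0,"dz":0,"rx":0,"ry":0,"rz":0},{"hand":1,"dx":1.86,"dy":0,"dz":0.19,"rx":0,"ry":0,"rz":0},{"hand":1,"dx":2.16,"dy":0,"dz":0.49,"rx":0,"ry":0,"rz":0},{"hand":1,"dx":2.36,"dy":0,"dz":0.79,"rx":0,"ry":0,"rz":0},{"hand":1,"dx":2.44,"dy":0,"dz":0.85,"rx":0,"ry":0,"rz":0}]'
python3 - <<'E'
from h import *
snap('wrist','w4.png')
E
```

```text
clock: 8.8
tcp_pos: [0.4697, -0.1819, 0.1006]
orientation: [-0.001, 1.0, -0.0, 0.001]
force: [7.0, 2.6, -0.8]
gripper_width: 0.004
grip_force: 3.5
```

View pics/w4.png

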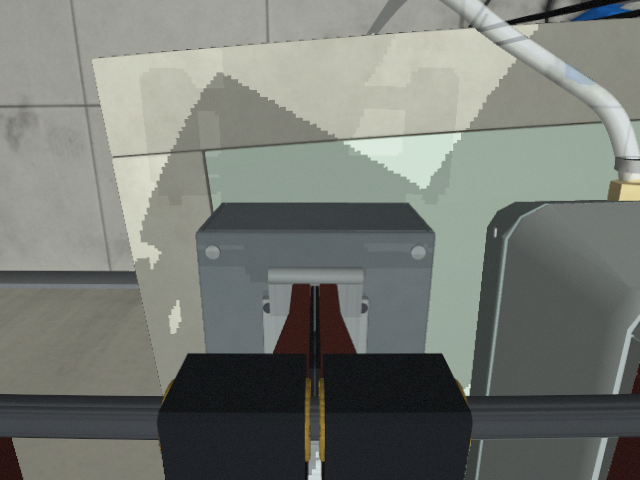

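The hasp lies over the staple, with its roll at (315,275) and the fingers on its solid end. Next I press it flat.

```bash
python3 -m handwheel '[{"hand":1,"dx":0,"dy":0,"dz":0.1,"rx":0,"ry":0,"rz":0},{"hand":1,"dx":0,"dy":0,"dz":0.2,"rx":0,"ry":0,"rz":0},{"hand":1,"dx":0,"dy":0,"dz":0.25,"rx":0,"ry":0,"rz":0},{"hand":1,"dx":0,"dy":0,"dz":0.3,"rx":0,"ry":0,"rz":0},{"hand":1,"dx":0,"dy":0,"dz":0.33,"rx":0,"ry":0,"rz":0},{"hand":1,"dx":0,"dy":0,"dz":0.33,"rx":0,"ry":0,"rz":0}]'
python3 -m handwheel '[{"hand":1,"dx":0,"dy":0,"dz":0.03,"rx":0,"ry":0,"rz":0},{"hand":1,"dx":0,"dy":0,"dz":0.03,"rx":0,"ry":0,"rz":0},{"hand":1,"dx":0,"dy":0,"dz":0.03,"rx":0,"ry":0,"rz":0}]'
```

```text
clock: 9.45
tcp_pos: [0.4691, -0.1819, 0.0857]
orientation: [-0.001, 1.0, -0.0, -0.0]
force: [-2.9, 2.2, 14.2]
gripper_width: 0.007
grip_force: 7.1
clock: 9.75
tcp_pos: [0.4692, -0.182, 0.0853]
orientation: [-0.001, 1.0, -0.0, 0.0]
force: [-6.4, 2.9, 26.0]
gripper_width: 0.003
grip_force: 12.7
```

```bash
python3 -m handwheel '[{"hand":1,"dx":0,"dy":0,"dz":-1,"rx":0,"ry":0,"rz":0},{"hand":-0.4,"dx":0,"dy":0,"dz":-2,"rx":0,"ry":0,"rz":0},{"hand":-0.4,"dx":-0.8,"dy":0,"dz":-2.3,"rx":0,"ry":0,"rz":0},{"hand":-0.4,"dx":-0.8,"dy":0,"dz":-2.3,"rx":0,"ry":0,"rz":0},{"hand":-0.4,"dx":-0.8,"dy":0,"dz":-2.3,"rx":0,"ry":0,"rz":0},{"hand":-0.4,"dx":-0.8,"dy":0,"dz":-2.3,"rx":0,"ry":0,"rz":0},{"hand":-0.4,"dx":-0.8,"dy":0,"dz":-2.3,"rx":0,"ry":0,"rz":0}]'
python3 - <<'E'
from h import *
im,d,C=snap('wrist','w5.png'); vv,uu=np.mgrid[0:480,0:640]
p=depthpts(np.c_[uu.ravel(),vv.ravel()],d,C); p=p[d.ravel()>0]
for nm,y0,y1 in(('cover',-.225,-.212),('cover2',-.15,-.138),('strapR',-.2,-.193),('strapL',-.169,-.162)):
    print(nm,[(round(x,2),np.median(a[:,2]).round(4)) for x in np.arange(.44,.65,.01) if len(a:=p[(p[:,0]>x)&(p[:,0]<x+.01)&(p[:,1]>y0)&(p[:,1]<y1)&(p[:,2]<.15)])>5])
a=p[(p[:,2]>.095)&(p[:,2]<.11)&(abs(p[:,0]-.509)<.03)&(abs(p[:,1]+.181)<.025)]
print('wing',cv2.minAreaRect((a[:,:2]*1000).astype(np.float32)),a.mean(0)); print(env.get_obs()['tcp_pos'])
E
```

```text
clock: 10.45
tcp_pos: [0.5074, -0.1812, 0.1968]
orientation: [-0.001, 1.0, 0.001, -0.002]
force: [0.2, 1.0, -0.7]
gripper_width: 0.513
grip_force: 0.0
cover [(np.float64(0.44), np.float64(0.0607)), (np.float64(0.45), np.float64(0.0647)), (np.float64(0.46), np.float64(0.0649)), (np.float64(0.47), np.float64(0.0647)), (np.float64(0.48), np.float64(0.0646)), (np.float64(0.49), np.float64(0.0645)), (np.float64(0.5), np.float64(0.0646)), (np.float64(0.51), np.float64(0.0645)), (np.float64(0.52), np.float64(0.0646)), (np.float64(0.53), np.float64(0.0645)), (np.float64(0.54), np.float64(0.0648)), (np.float64(0.55), np.float64(0.07)), (np.float64(0.56), np.float64(0.0698)), (np.float64(0.57), np.float64(0.0695)), (np.float64(0.58), np.float64(0.0695)), (np.float64(0.59), np.float64(0.0693)), (np.float64(0.6), np.float64(0.0691)), (np.float64(0.61), np.float64(0.0702)), (np.float64(0.62), np.float64(0.0702)), (np.float64(0.63), np.float64(0.0708))]
cover2 [(np.float64(0.44), np.float64(0.0632)), (np.float64(0.45), np.float64(0.0648)), (np.float64(0.46), np.float64(0.0648)), (np.float64(0.47),
[... 1748 characters left out ...]
 (np.float64(0.51), np.float64(0.0865)), (np.float64(0.52), np.float64(0.0835)), (np.float64(0.53), np.float64(0.0803)), (np.float64(0.54), np.float64(0.0732)), (np.float64(0.55), np.float64(0.0757)), (np.float64(0.56), np.float64(0.0716)), (np.float64(0.57), np.float64(0.0715)), (np.float64(0.58), np.float64(0.0699)), (np.float64(0.59), np.float64(0.0692)), (np.float64(0.6), np.float64(0.069)), (np.float64(0.61), np.float64(0.0688)), (np.float64(0.62), np.float64(0.0686)), (np.float64(0.63), np.float64(0.0644))]
wing ((502.3648986816406, -180.95272827148438), (39.02475357055664, 46.67497253417969), 89.9275131225586) [ 0.4989377  -0.18091221  0.09874818]
[ 0.50760502 -0.18131377  0.19692142]
```

View pics/w5.png

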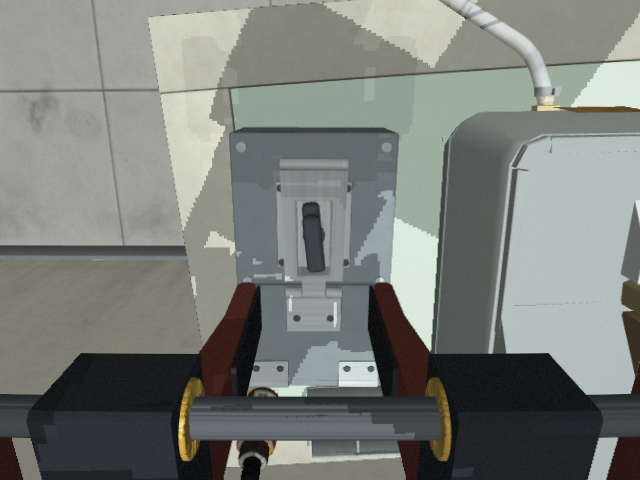

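The cover is still shut, but the hasp stands up about 17° with its roll at (313,163). The narrow closed tips probably went into the slot and lifted the strap again. I'll press again with the fingers spread to about 20 mm so they bear on both rails and the solid end.

```bash
python3 -m handwheel '[{"hand":0.55,"dx":0.5,"dy":0,"dz":0,"rx":0,"ry":0,"rz":0},{"hand":0.55,"dx":0.89,"dy":0,"dz":0,"rx":0,"ry":0,"rz":0},{"hand":0.55,"dx":0.89,"dy":0,"dz":0,"rx":0,"ry":0,"rz":0},{"hand":0.55,"dx":0.89,"dy":0,"dz":0.5,"rx":0,"ry":0,"rz":0},{"hand":0.55,"dx":0.89,"dy":0,"dz":1,"rx":0,"ry":0,"rz":0},{"hand":0.55,"dx":0.89,"dy":0,"dz":1.4,"rx":0,"ry":0,"rz":0},{"hand":0.55,"dx":0.89,"dy":0,"dz":1.6,"rx":0,"ry":0,"rz":0},{"hand":0.55,"dx":0.89,"dy":0,"dz":1.75,"rx":0,"ry":0,"rz":0}]'
python3 -m handwheel '[{"hand":0.55,"dx":0,"dy":0,"dz":0.1,"rx":0,"ry":0,"rz":0},{"hand":0.55,"dx":0,"dy":0,"dz":0.2,"rx":0,"ry":0,"rz":0},{"hand":0.55,"dx":0,"dy":0,"dz":0.3,"rx":0,"ry":0,"rz":0},{"hand":0.55,"dx":0,"dy":0,"dz":0.4,"rx":0,"ry":0,"rz":0},{"hand":0.55,"dx":0,"dy":0,"dz":0.4,"rx":0,"ry":0,"rz":0}]'
python3 -m handwheel '[{"hand":0.55,"dx":0,"dy":0,"dz":0.1,"rx":0,"ry":0,"rz":0},{"hand":0.55,"dx":0,"dy":0,"dz":0.1,"rx":0,"ry":0,"rz":0}]'
```

```text
clock: 11.3
tcp_pos: [0.4646, -0.1818, 0.1098]
orientation: [-0.001, 1.0, 0.0, -0.0]
force: [-0.3, 0.7, -0.2]
gripper_width: 0.224
grip_force: 0.1
clock: 11.8
tcp_pos: [0.4644, -0.1818, 0.0903]
orientation: [-0.001, 1.0, 0.0, -0.0]
force: [-0.5, 0.4, -0.0]
gripper_width: 0.224
grip_force: 0.0
clock: 12.0
tcp_pos: [0.4656, -0.1823, 0.0865]
orientation: [-0.001, 1.0, -0.0, 0.001]
force: [0.4, 1.2, 8.6]
gripper_width: 0.23
grip_force: 4.7
```

```bash
python3 -m handwheel '[{"hand":0.55,"dx":0,"dy":0,"dz":0.04,"rx":0,"ry":0,"rz":0},{"hand":0.55,"dx":0,"dy":0,"dz":0.04,"rx":0,"ry":0,"rz":0},{"hand":0.55,"dx":0,"dy":0,"dz":0.04,"rx":0,"ry":0,"rz":0},{"hand":0.55,"dx":0,"dy":0,"dz":-0.5,"rx":0,"ry":0,"rz":0},{"hand":0.55,"dx":0,"dy":0,"dz":-1.5,"rx":0,"ry":0,"rz":0},{"hand":0.1,"dx":-0.88,"dy":0,"dz":-2.3,"rx":0,"ry":0,"rz":0},{"hand":0.1,"dx":-0.88,"dy":0,"dz":-2.3,"rx":0,"ry":0,"rz":0},{"hand":0.1,"dx":-0.88,"dy":0,"dz":-2.3,"rx":0,"ry":0,"rz":0}]'
cat > chk.py <<'E'
from h import *
im,d,C=snap('wrist','w6.png'); vv,uu=np.mgrid[0:480,0:640]
p=depthpts(np.c_[uu.ravel(),vv.ravel()],d,C); p=p[d.ravel()>0]
for nm,y0,y1 in(('cover',-.225,-.212),('strapR',-.2,-.193),('strapL',-.169,-.162)):
    print(nm,[(round(float(x),2),float(np.median(a[:,2]).round(4))) for x in np.arange(.45,.62,.02) if len(a:=p[(p[:,0]>x)&(p[:,0]<x+.01)&(p[:,1]>y0)&(p[:,1]<y1)&(p[:,2]<.15)])>5])
a=p[(p[:,2]>.085)&(p[:,2]<.11)&(abs(p[:,0]-.509)<.035)&(abs(p[:,1]+.181)<.03)]
print('wing',cv2.minAreaRect((a[:,:2]*1000).astype(np.float32)),a.mean(0)); print(env.get_obs()['tcp_pos'])
E
python3 chk.py
```

```text
clock: 12.8
tcp_pos: [0.5107, -0.1824, 0.2021]
orientation: [-0.002, 1.0, -0.001, 0.002]
force: [0.2, -0.4, -0.6]
gripper_width: 0.435
grip_force: 0.0
cover [(0.45, 0.0649), (0.47, 0.0648), (0.49, 0.0646), (0.51, 0.0646), (0.53, 0.0645), (0.55, 0.0685), (0.57, 0.0684), (0.59, 0.0685), (0.61, 0.0697)]
strapR [(0.45, 0.0757), (0.47, 0.0741), (0.49, 0.0738), (0.51, 0.0737), (0.53, 0.0736), (0.55, 0.0743), (0.57, 0.0704), (0.59, 0.0685), (0.61, 0.0684)]
strapL [(0.45, 0.0756), (0.47, 0.074), (0.49, 0.074), (0.51, 0.0738), (0.53, 0.0736), (0.55, 0.0742), (0.57, 0.0704), (0.59, 0.0685), (0.61, 0.0684)]
wing ((508.17608642578125, -181.0056915283203), (45.33258819580078, 11.030386924743652), 5.785427570343018) [ 0.50434324 -0.18125253  0.09787058]
[ 0.50842578 -0.18159466  0.20031834]
```

The hasp is flat (strap at z≈0.074) and the cover is shut. The wing is centred at (0.508,-0.181) and turned 5.8°. Next I grip it and turn it counter-clockwise, away from the edger.

```bash
python3 -m handwheel '[{"hand":0.1,"dx":0,"dy":0.01,"dz":0.5,"rx":0,"ry":0,"rz":-0.95},{"hand":0.1,"dx":0,"dy":0.01,"dz":1,"rx":0,"ry":0,"rz":-0.95},{"hand":0.1,"dx":0,"dy":0.01,"dz":1.6,"rx":0,"ry":0,"rz":-0.95},{"hand":0.1,"dx":0,"dy":0.01,"dz":2.08,"rx":0,"ry":0,"rz":-0.95},{"hand":0.1,"dx":0,"dy":0.01,"dz":2.08,"rx":0,"ry":0,"rz":-0.95},{"hand":0.1,"dx":0,"dy":0.01,"dz":2.08,"rx":0,"ry":0,"rz":-0.95},{"hand":1,"dx":0,"dy":0.01,"dz":2.08,"rx":0,"ry":0,"rz":-0.95},{"hand":1,"dx":0,"dy":0.01,"dz":2.08,"rx":0,"ry":0,"rz":-0.95}]'
python3 -m handwheel '[{"hand":1,"dx":0,"dy":0,"dz":0,"rx":0,"ry":0,"rz":0},{"hand":1,"dx":0,"dy":0,"dz":0,"rx":0,"ry":0,"rz":0},{"hand":1,"dx":0,"dy":0,"dz":0,"rx":0,"ry":0,"rz":0},{"hand":1,"dx":0,"dy":0,"dz":0,"rx":0,"ry":0,"rz":0},{"hand":1,"dx":0,"dy":0,"dz":0,"rx":0,"ry":0,"rz":0}]'
```

```text
clock: 13.65
tcp_pos: [0.5092, -0.1816, 0.0977]
orientation: [-0.051, 0.999, -0.001, 0.001]
force: [-0.7, -0.3, 0.6]
gripper_width: 0.308
grip_force: 0.0
clock: 14.15
tcp_pos: [0.509, -0.1817, 0.0974]
orientation: [-0.051, 0.999, -0.0, 0.0]
force: [-1.0, -0.7, 5.7]
gripper_width: 0.123
grip_force: 30.0
```

Gripped at 11 mm. Now the turn.

```bash
python3 -m handwheel '[{"hand":1,"dx":0,"dy":0,"dz":0,"rx":0,"ry":0,"rz":-1},{"hand":1,"dx":0,"dy":0,"dz":0,"rx":0,"ry":0,"rz":-2},{"hand":1,"dx":0,"dy":0,"dz":0,"rx":0,"ry":0,"rz":-3},{"hand":1,"dx":0,"dy":0,"dz":0,"rx":0,"ry":0,"rz":-4},{"hand":1,"dx":0,"dy":0,"dz":0,"rx":0,"ry":0,"rz":-5},{"hand":1,"dx":0,"dy":0,"dz":0,"rx":0,"ry":0,"rz":-6},{"hand":1,"dx":0,"dy":0,"dz":0,"rx":0,"ry":0,"rz":-7}]'
python3 -m handwheel '[{"hand":1,"dx":0,"dy":0,"dz":0,"rx":0,"ry":0,"rz":-1},{"hand":1,"dx":0,"dy":0,"dz":0,"rx":0,"ry":0,"rz":-2},{"hand":1,"dx":0,"dy":0,"dz":0,"rx":0,"ry":0,"rz":-3},{"hand":1,"dx":0,"dy":0,"dz":0,"rx":0,"ry":0,"rz":-4},{"hand":1,"dx":0,"dy":0,"dz":0,"rx":0,"ry":0,"rz":-5},{"hand":1,"dx":0,"dy":0,"dz":0,"rx":0,"ry":0,"rz":-6},{"hand":1,"dx":0,"dy":0,"dz":0,"rx":0,"ry":0,"rz":-6.7},{"hand":1,"dx":0,"dy":0,"dz":0,"rx":0,"ry":0,"rz":-6.7}]'
```

```text
clock: 14.85
tcp_pos: [0.5092, -0.1819, 0.0974]
orientation: [-0.407, 0.913, -0.001, 0.0]
force: [-0.3, -1.2, 5.6]
gripper_width: 0.122
grip_force: 30.0
clock: 15.65
tcp_pos: [0.5132, -0.1351, 0.0777]
orientation: [-0.635, 0.764, -0.092, -0.064]
force: [-11.9, 1.4, 84.3]
gripper_width: 0.007
grip_force: 43.4
```

The second half of the turn went wrong: the TCP drifted to y=-0.135 and the force is 84 N. A joint range limit is likely. I'll read the joints before moving.

```bash
python3 - <<'E'
from h import *
o=env.get_obs(); print(o['qpos'].round(3),o['tcp_pos'].round(4),R.from_quat(o['orientation']).as_matrix().round(3),o['force'],o['ft_torque'],o['clock'])
E
```

```text
[-0.24   0.448  1.876 -0.309  0.769 -2.979] [ 0.5132 -0.1351  0.0777] [[-0.185 -0.983  0.019]
 [-0.959  0.176 -0.223]
 [ 0.215 -0.059 -0.975]] [-11.94587406   1.42343983  84.32298172] [-2.26116687  1.99786548 -0.55975187] 15.65
```

```bash
python3 -m handwheel '[{"hand":1,"dx":0,"dy":0,"dz":-0.4,"rx":0,"ry":0,"rz":1.5}]'
```

```text
clock: 15.75
tcp_pos: [0.5082, -0.1287, 0.092]
orientation: [-0.575, 0.811, -0.092, -0.059]
force: [-0.3, -0.1, -1.1]
gripper_width: 0.005
grip_force: 0.0
```

```bash
cat > to.py <<'E'
import sys
from h import *
def to(x,y,z,yaw=0):
    o=env.get_obs(); A=R.from_quat(o['orientation']); B=R.from_euler('z',yaw,degrees=True)*R.from_matrix(np.diag([-1,1,-1.]))
    print('d',(A.inv().apply(np.array([x,y,z])-o['tcp_pos'])/.05).round(2),'r',(np.degrees((A.inv()*B).as_rotvec())/6).round(2),'q6',o['qpos'][5].round(3))
to(*map(float,sys.argv[1:]))
E
python3 to.py .508 -.16 .20; python3 to.py .508 -.181 .20 0
```

```text
d [ 1.01 -0.37 -1.97] r [-1.87 -1.21 11.73] q6 -2.838
d [ 1.4  -0.51 -1.88] r [-1.87 -1.21 11.73] q6 -2.838
```

```bash
python3 -m handwheel '[{"hand":1,"dx":0.5,"dy":-0.2,"dz":-1,"rx":0,"ry":0,"rz":0},{"hand":1,"dx":1,"dy":-0.37,"dz":-1.97,"rx":0,"ry":0,"rz":0},{"hand":1,"dx":1.4,"dy":-0.5,"dz":-1.9,"rx":-0.23,"ry":-0.15,"rz":1.4},{"hand":0.1,"dx":1.4,"dy":-0.5,"dz":-1.9,"rx":-0.46,"ry":-0.3,"rz":2.8},{"hand":0.1,"dx":1.4,"dy":-0.5,"dz":-1.9,"rx":-0.7,"ry":-0.45,"rz":4.2},{"hand":0.1,"dx":1.4,"dy":-0.5,"dz":-1.9,"rx":-0.93,"ry":-0.6,"rz":5.6},{"hand":0.1,"dx":1.4,"dy":-0.5,"dz":-1.9,"rx":-1.15,"ry":-0.75,"rz":7},{"hand":0.1,"dx":1.4,"dy":-0.5,"dz":-1.9,"rx":-1.35,"ry":-0.87,"rz":8.4}]'; python3 to.py .508 -.181 .20 0
```

```text
clock: 16.55
tcp_pos: [0.5072, -0.1808, 0.1994]
orientation: [-0.17, 0.985, -0.026, -0.019]
force: [-0.4, -0.2, 0.4]
gripper_width: 0.415
grip_force: 0.0
d [-0.01 -0.01 -0.01] r [-0.49 -0.36  3.27] q6 -2.312
```

```bash
python3 -m handwheel '[{"hand":0.1,"dx":0,"dy":0,"dz":0,"rx":-0.2,"ry":-0.14,"rz":1.3},{"hand":0.1,"dx":0,"dy":0,"dz":0,"rx":-0.4,"ry":-0.3,"rz":2.6},{"hand":0.1,"dx":0,"dy":0,"dz":0,"rx":-0.49,"ry":-0.36,"rz":3.27},{"hand":0.1,"dx":0,"dy":0,"dz":0,"rx":-0.49,"ry":-0.36,"rz":3.27}]'; python3 chk.py;python3 to.py .508 -.181 .20 0
```

```text
clock: 16.95
tcp_pos: [0.5069, -0.181, 0.1993]
orientation: [-0.002, 1.0, -0.0, -0.0]
force: [0.1, 0.6, -0.7]
gripper_width: 0.453
grip_force: 0.0
cover [(0.45, 0.0648), (0.47, 0.0647), (0.49, 0.0646), (0.51, 0.0646), (0.53, 0.0646), (0.55, 0.0684), (0.57, 0.0685), (0.59, 0.0685), (0.61, 0.0698)]
strapR [(0.45, 0.0753), (0.47, 0.074), (0.49, 0.0743), (0.51, 0.0736), (0.53, 0.0736), (0.55, 0.0744), (0.57, 0.0705), (0.59, 0.0684), (0.61, 0.0685)]
strapL [(0.45, 0.0756), (0.47, 0.074), (0.49, 0.0739), (0.51, 0.0999), (0.53, 0.0736), (0.55, 0.0745), (0.57, 0.0704), (0.59, 0.0686), (0.61, 0.0686)]
wing ((508.5028076171875, -180.89794921875), (45.724327087402344, 11.661943435668945), 75.51912689208984) [ 0.50670414 -0.18124246  0.09632813]
[ 0.50694839 -0.18089264  0.19933745]
d [-0.02 -0.   -0.01] r [-0.01 -0.    0.07] q6 -2.048
```

View pics/w6.png

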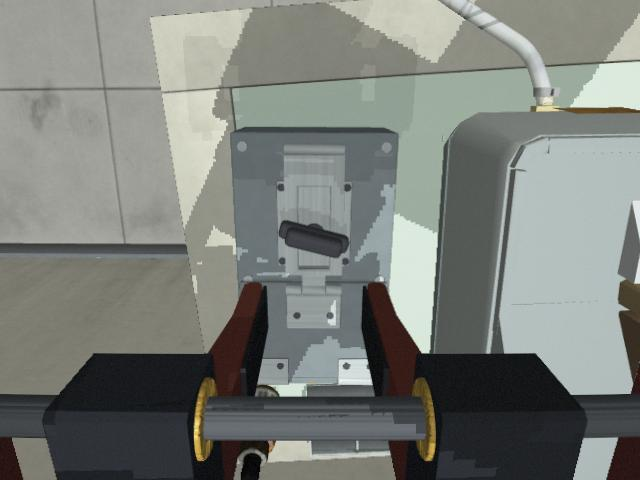

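The wing now stands at about 75° (1.31 rad), with its ends at (280,230) and (348,245). That passes, but only just. I'll nudge its -y end towards +x with closed fingers, on the side away from the edger.

```bash
python3 -m handwheel '[{"hand":1,"dx":0.66,"dy":-0.4,"dz":0,"rx":0,"ry":0,"rz":0},{"hand":1,"dx":0.66,"dy":-0.4,"dz":0,"rx":0,"ry":0,"rz":0},{"hand":1,"dx":0.66,"dy":-0.4,"dz":0,"rx":0,"ry":0,"rz":0},{"hand":1,"dx":0.66,"dy":-0.4,"dz":0,"rx":0,"ry":0,"rz":0},{"hand":1,"dx":0.66,"dy":-0.4,"dz":0.7,"rx":0,"ry":0,"rz":0},{"hand":1,"dx":0.66,"dy":-0.4,"dz":1.4,"rx":0,"ry":0,"rz":0},{"hand":1,"dx":0.66,"dy":-0.4,"dz":2.06,"rx":0,"ry":0,"rz":0},{"hand":1,"dx":0.66,"dy":-0.4,"dz":2.06,"rx":0,"ry":0,"rz":0}]'
python3 -m handwheel '[{"hand":1,"dx":-0.1,"dy":0,"dz":0,"rx":0,"ry":0,"rz":0},{"hand":1,"dx":-0.2,"dy":0,"dz":0,"rx":0,"ry":0,"rz":0},{"hand":1,"dx":-0.28,"dy":0,"dz":0,"rx":0,"ry":0,"rz":0},{"hand":1,"dx":-0.34,"dy":0,"dz":0,"rx":0,"ry":0,"rz":0},{"hand":1,"dx":-0.38,"dy":0,"dz":0,"rx":0,"ry":0,"rz":0},{"hand":1,"dx":-0.38,"dy":0,"dz":0,"rx":0,"ry":0,"rz":0}]'
```

```text
clock: 17.8
tcp_pos: [0.4723, -0.1991, 0.0931]
orientation: [-0.004, 1.0, 0.001, -0.003]
force: [-0.4, 0.7, -0.0]
gripper_width: 0.008
grip_force: 0.0
clock: 18.4
tcp_pos: [0.4927, -0.2012, 0.0971]
orientation: [-0.003, 1.0, -0.001, -0.001]
force: [-5.7, -2.2, 2.8]
gripper_width: 0.002
grip_force: 2.4
```

Contact at −5.7 N along x. I'll push slightly further, back off, lift clear and check.

```bash
python3 -m handwheel '[{"hand":1,"dx":-0.06,"dy":0,"dz":0,"rx":0,"ry":0,"rz":0},{"hand":1,"dx":-0.06,"dy":0,"dz":0,"rx":0,"ry":0,"rz":0},{"hand":1,"dx":0.3,"dy":0,"dz":0,"rx":0,"ry":0,"rz":0},{"hand":1,"dx":0.3,"dy":0,"dz":0,"rx":0,"ry":0,"rz":0},{"hand":1,"dx":0.3,"dy":0,"dz":-1,"rx":0,"ry":0,"rz":0},{"hand":1,"dx":-0.2,"dy":0.4,"dz":-2.1,"rx":0,"ry":0,"rz":0},{"hand":1,"dx":-0.2,"dy":0.4,"dz":-2.1,"rx":0,"ry":0,"rz":0},{"hand":1,"dx":-0.2,"dy":0.4,"dz":-2.1,"rx":0,"ry":0,"rz":0}]'; python3 chk.py
```

```text
clock: 19.2
tcp_pos: [0.5065, -0.1812, 0.2042]
orientation: [-0.004, 1.0, -0.002, 0.003]
force: [-0.3, 0.7, -0.2]
gripper_width: 0.006
grip_force: 0.0
cover [(0.45, 0.0648), (0.47, 0.0646), (0.49, 0.0645), (0.51, 0.0646), (0.53, 0.0644), (0.55, 0.0684), (0.57, 0.0685), (0.59, 0.0684)]
strapR [(0.45, 0.0756), (0.47, 0.074), (0.49, 0.0738), (0.51, 0.1001), (0.53, 0.0736), (0.55, 0.0743)]
strapL [(0.45, 0.0757), (0.47, 0.074), (0.49, 0.0739), (0.51, 0.1), (0.53, 0.0736), (0.55, 0.074)]
wing ((508.06353759765625, -180.89053344726562), (11.279359817504883, 45.261966705322266), 0.8719877600669861) [ 0.50675729 -0.18107145  0.09621654]
[ 0.50439622 -0.18081722  0.20206256]
```

The wing is now at about 91° to the slot, at its stop. The hasp is flat, the cover is shut and the robot is clear, so I'm handing in.

```bash
python3 -c "
from station import env
print(env.hand_in())"
```

```text
the job is handed in; nothing more can be done
None
```

The job is handed in: in the last depth check the cover was shut, the hasp lay flat and the wing stood crosswise at about 1.57 rad, with the arm clear; on the way the last wrist joint ran to its range limit and the wrist force read 84 N (limit 120), I did not re-measure the parts box or the dropper bottle, and the hand-in returned no verdict.

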